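Bring the bench lamp over the carving cradle and lay the bone whale under it

ROBOT

A 6-joint arm with a two-finger parallel gripper is mounted at the origin on the work surface. World frame = base frame: x ahead of the robot, y to its left, z up, the work surface at z = 0. Lengths are in m, angles in rad, forces in N, time in s.
With the tool pointing down it reaches from about 0.35 to 0.925 m from the base axis. Payload 6.4 kg.
Tool frame: the origin (TCP) lies between the finger pads; the fingertips stand 11 mm ahead of it and the grasp point (between the pads) lies 8 mm behind it (nose_length is the z of the fingertips in the tool frame, in m); z points along the fingers, y is the line along which they close (so a half turn about z gives the same grasp; the last joint's range is limited). The gripper opens to 94 mm and grips with 3 to 60 N. Pads are 16 mm wide; open, the fingers measure 119 mm over their backs; the gripper's body (75 mm by 177 mm) begins 78 mm behind the grasp point.
Start: joints at [-1.415, 0.245, 1.558, -0, 1.339, -0.174], TCP at [0.211, -0.615, 0.216] pointing down, gripper open.
Joint ranges: [-3.13, 3.13], [-1.02, 2.26], [0.13, 2.54], [-0.95, 4.09], [0.21, 2.88], [-2.74, 2.74]. Speed limits (rad/s): [2.57, 2.57, 3.14, 3.14, 3.14, 3.14].

INTERFACE

Orientations are given as a unit quaternion [x, y, z, w].
In Python, from bench import read_state, camera, hand_in, nose_length gives the robot as it stands.
- The arm moves only by the tool jog_arm, never from a script. Its argument "motion" is a list of rows, each a list of 2 entries, a list of its own where there are three numbers: the shift along the world's x, y, z in mm, then the turn, a rotation vector about the world's x, y, z in rad. In form: [[[dx, dy, dz], [ax, ay, az]], ...]. A call has 1 to 12 rows; each row is the pose to reach, as a shift and turn from the pose commanded when the call began; what a row does not reach only later rows make up. A row lasts 1/12 s, in which the tool goes at most 41.7 mm and 7.16 degrees, less where a joint would pass 70% of its speed; a pose out of reach is approached as far as the arm can. A call with a gripper value outside its range is refused whole. "claw" is the opening, from -1 (shut) to 1 (fully open), set as the call begins (left out, the last holds). The fingers move at their own pace and stop on an object; "newtons" is the grip in N (left out, the last holds). Time passes only in rows, so rows that repeat a pose let the fingers close. It gives the time, the measured TCP pose, the force, the opening and the grip force at its end, in the units of the state.
- read_state(): the state, without advancing time (a new reading comes with each control period).
- camera(name): name is "side" or "top" or "wrist"; returns a dict with "img" (420x560x3 uint8, blue, green, red), "z_map" (420x560 float32, m along the optical axis (not along the pixel's ray), 0 where there is no reading), "fx", "fy", "cx", "cy" (pixels), "R" (3x3) and "t" (3): a world point X has camera coordinates R X + t. Camera axes: x right, y down, z forward; pixel columns grow to the right and rows downward; lengths in m; the calibration is good to about 2 mm. A picture is of the moment at which its call begins.
- hand_in(): hands the job in; it is judged then, once.
The state is a dict: "time_s": time; "joint_pos": joint angles; "joint_velocities": joint speeds; "tau": joint torques, N m; "tool_pos": TCP position; "ee_rot": TCP orientation; "ft_force": force on the tool from outside, world axes, zero at the start; "torque": the same for the moment, N m; "opening": finger opening in m; "grasp_force": force on a finger pad.
Only numpy, scipy, OpenCV 4.12 (cv2) and the standard library are available. Lean on these libraries where they do the work, as an engineer would, in place of code of your own. Each camera call takes 0.05 s, during which the arm holds its last target. There are 200 camera calls.

TASK

First swing the stiff bench lamp, taking it by the black neck on top of its dark red shade, until the shade hangs centred over the green carving cradle, and let go of it. Then lay the bone whale into the cradle under the shade: belly down, lengthwise in both saddles, midway between them, either end first, set down and not dropped. The lamp must still hang over the cradle at the end; leave the other things on the bench where they are.

Things in the scene. Friction and masses are not known exactly. Their poses are not given: they have to be found in the camera images.
- lamp_neck (a point): Centre of the flat top of the lamp's neck, 350 mm above the bench; the shade's centre lies straight below. Neck: upright black cylinder 38 mm across, 60 mm tall, on the dark red shade (140 mm across at its lower rim, 235 mm above the bench; 45 mm at its top, 290 mm). A level boom 12 mm thick, axis 295 mm up, enters the neck; its top 49 mm are clear. The lamp moves only level.
- lamp_elbow: Lamp's second boom with shade and neck. Origin: on the elbow hinge, 295 mm up; x axis from neck to elbow, neck at x = -260 mm. A first boom (260 mm) joins the elbow to a fixed post. Both hinges are stiff (0.6, 0.9 N m), stay where left and give to 3 to 10 N at the neck. On its way the neck turns about 1 rad (0.3 to 1.5) counter-clockwise, from above: turn the grip with it or it creeps out.
- cradle_seat (a point): Middle of the fixed carving cradle at saddle-floor level, 30 mm above the bench. Green base 150 (x) x 75 (y) x 10 mm; two black rubber saddles 20 mm long, centred 45 mm either way along the point's x. Each is an open channel along x: floor 47 mm wide, cheeks leaning outwards to 60 mm apart at the top, 54 mm above the bench. 70 mm free between them. x runs from near right to far left.
- whale: Bone-coloured carved whale, 0.15 to 0.3 kg. Origin: centre of its flat belly; z up, x to the head. Flat-sided body 120 (x) x 34 (y) x 36 (z) mm; head to x = +79, thin tail with fins (46 wide) to x = -96; low fin on its back. Lies belly down right of the cradle, slantwise with its head to the far left, in one of three places shared with the rasp and the antler blank.
- rasp: Bystander, to be left alone: rasp lying flat: dark steel blade 110 x 22 mm, light wooden handle 75 mm; 25 mm high.
- antler_blank: Bystander, to be left alone: brown antler blank, a rounded bar 150 x 38 x 26 mm. Origin: centre of its underside.
- whetstone: Bystander, to be left alone: grey sharpening stone on a wooden block, 200 x 75 x 32 mm, on the left near where the lamp hangs at the start. Origin: centre of its underside.
- mallet: Bystander, to be left alone: hammer 240 mm long lying on the left.
- oil_jar: Bystander, to be left alone: amber jar with red cap, 64 mm across, 85 mm high, at the far side. Origin: centre of its underside.
Mind the look-alikes: they are no part of the job. What is meant by the whale is not yellow, and is the larger of those in its own colour.

How it is judged:
By the outcome, as a careful person would: the job done as asked, in the order asked, and still so for the second after the job is handed in, with the robot touching nothing.
It also fails if it takes over 61 s, if anything falls off the work surface, if the arm or the gripper's body presses on something with over 40 N, if the wrist force passes 120 N, or if a joint passes its speed limit or range.

## Working session

There is one attempt and no reset: what is moved stays moved. The work goes in short steps, Python scripts to look and compute and a tool call to move; the robot and the scene stay as the last step left them, time stands still between calls to the robot, and variables do not carry over. Pictures are saved under pics/ and viewed, at most 10 in all, crops included, and the job is handed in when it is done.

Besides the shell and the picture viewer there is one more tool, called after "Emit:" by a JSON object that holds its "fn" and its "kwargs". jog_arm: Moves the arm, as the interface text tells. Its arguments: {"type":"object","properties":{"motion":{"type":"array"},"claw":{"type":"number"},"newtons":{"type":"number"}},"required":["motion"]}

```bash
mkdir -p pics
cat > h.py <<'E'
import numpy as np, cv2
from bench import read_state, camera, hand_in, nose_length
def cloud(c):
    z=c["z_map"]; v,u=np.mgrid[:z.shape[0],:z.shape[1]]
    P=np.stack([(u-c["cx"])/c["fx"]*z,(v-c["cy"])/c["fy"]*z,z],-1)
    W=(P-c["t"])@c["R"]; W[z==0]=np.nan
    return W
E
python3 - <<'E'
from h import *
for n in("top","side"):
    c=camera(n); cv2.imwrite(f"pics/{n}0.png",c["img"]); np.savez(f"{n}0.npz",W=cloud(c),img=c["img"])
    print(n,c["fx"],c["R"].round(2).tolist(),(-c["R"].T@c["t"]).round(3))
s=read_state();print(s["time_s"],s["tool_pos"],s["ee_rot"],nose_length)
E
```

```text
top 425.987298760886 [[0.0, -1.0, 0.02], [-1.0, -0.0, -0.08], [0.08, -0.02, -1.0]] [0.451 0.056 1.227]
side 461.36967015773985 [[-0.81, -0.58, 0.03], [-0.3, 0.38, -0.88], [0.5, -0.72, -0.48]] [-0.014  0.838  0.754]
0.1 [ 0.21043661 -0.61445895  0.21548723] [ 9.86430678e-01  1.64176188e-01  7.02321150e-06 -8.34659480e-04] 0.011
```

View pics/top0.png

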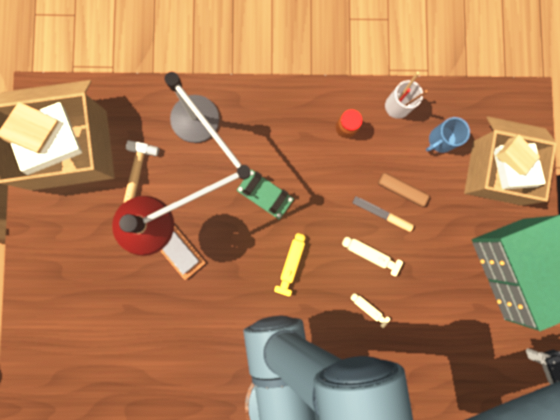

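View pics/side0.png

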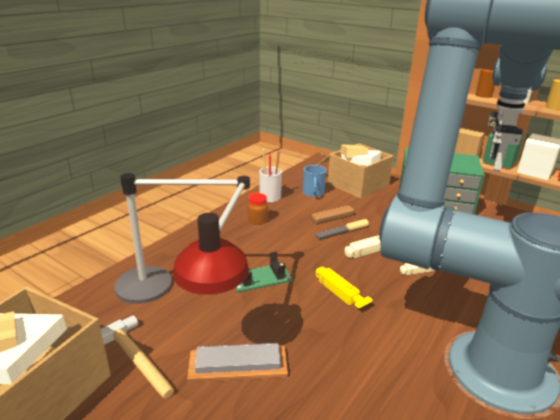

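The top view shows three whale-like things. The yellow one is at (290,265), the large bone one at (372,255) and the small bone one at (370,309). The larger bone one fits the description. The neck is at (132,223), the elbow at (243,172), the post at (172,80) and the cradle at (265,194). Next I'll measure these and check an enlarged crop.

Run:
```python
from h import *
d=np.load("top0.npz");W=d["W"];img=d["img"].astype(int);z=W[...,2]
uu=np.arange(560)[None,:]+0*np.arange(420)[:,None]; vv=np.arange(420)[:,None]+0*uu
def box(u0,u1,v0,v1): return (uu>=u0)&(uu<u1)&(vv>=v0)&(vv<v1)
def rep(n,m):
    p=W[m]; r=cv2.minAreaRect((p[:,:2]*1000).astype(np.float32)); print(n,m.sum(),"mean",p.mean(0).round(4),"rect",np.round(r[0],1),np.round(r[1],1),round(r[2],1),"z",np.percentile(p[:,2],[5,50,95]).round(4)); return p
rep("neck",box(110,150,205,240)&(z>.342))
rep("elbow",box(230,258,160,185)&(z>.25))
rep("post",box(160,185,65,95)&(z>.25))
B,G,R=[img[...,i] for i in range(3)]
gm=box(225,300,160,225)&(G>R+15)&(z<.06)
rep("green",gm)
rep("saddles",box(235,300,165,225)&(z>.04)&(z<.07))
w=box(335,410,228,285)&(z>.008)&(z<.1)&(R>150)&(G>130)
p=rep("whale",w)
b=p[p[:,2]>.02]; print("body")
r=cv2.minAreaRect((b[:,:2]*1000).astype(np.float32));print(r,np.median(b[:,2]))
rep("small",box(345,395,285,330)&(z>.008)&(z<.1)&(R>150)&(G>130))
rep("antler",box(370,435,165,215)&(z>.012)&(z<.1))
rep("rasp",box(345,420,190,235)&(z>.01)&(z<.1))
im=d["img"]
a=cv2.resize(im[225:335,330:420],None,fx=5,fy=5,interpolation=cv2.INTER_CUBIC)[:550,:400]
b=cv2.resize(im[160:225,225:305],None,fx=5,fy=5,interpolation=cv2.INTER_CUBIC)[:,:400]
o=np.zeros((550,800,3),np.uint8);o[:,:a.shape[1]]=a;o[:b.shape[0],400:]=b
cv2.imwrite("pics/crop0.png",o)
```

```text
neck 275 mean [0.4923 0.3395 0.3487] rect [492.2 340. ] [35.2 36. ] 0.0 z [0.3455 0.349  0.3509]
elbow 259 mean [0.6089 0.1146 0.3017] rect [610.6 114.7] [43.1 47.2] 87.5 z [0.2941 0.3032 0.3072]
post 287 mean [0.8066 0.263  0.3027] rect [806.7 257.6] [54.3 31.6] 57.9 z [0.2784 0.3069 0.3115]
green 873 mean [0.5909 0.0611 0.0108] rect [593.9  60.5] [148.7  76.9] 55.4 z [0.0048 0.0092 0.0281]
saddles 109 mean [0.5954 0.0615 0.0507] rect [592.9  62.5] [110.3  73. ] 55.4 z [0.0429 0.0513 0.056 ]
whale 767 mean [ 0.4218 -0.2398  0.0317] rect [ 461.8 -258.1] [175.3 142.3] 64.8 z [0.0193 0.033  0.0386]
body
((419.65771484375, -261.6716613769531), (125.13032531738281, 192.31158447265625), 9.460554122924805) 0.03330818513720526
small 359 mean [ 0.2673 -0.2316  0.0223] rect [ 268.  -234.5] [122.8  30.4] 49.1 z [0.0166 0.0226 0.0279]
antler 792 mean [ 0.598  -0.3263  0.0228] rect [ 572.  -320.9] [149.1 121.3] 66.2 z [0.0137 0.0237 0.0282]
rasp 744 mean [ 0.5542 -0.3041  0.0191] rect [ 579.2 -295.5] [184.8 119. ] 64.6 z [0.0115 0.019  0.0272]
```

View pics/crop0.png

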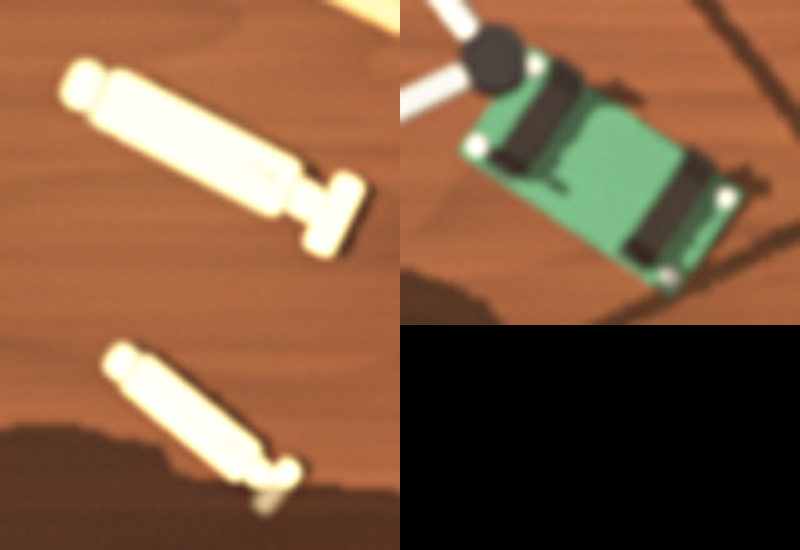

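The crop confirms the big bone whale: body near (372,255), head at (347,242), finned tail at (397,265). I'll refine the geometry and plan the lamp path.

```bash
cat > plan.py <<'E'
from h import *
from scipy.optimize import least_squares
d=np.load("top0.npz");W=d["W"];img=d["img"].astype(int);z=W[...,2]
uu,vv=np.meshgrid(np.arange(560),np.arange(420)); R=img[...,2]
def comp(m,u,v):
    n,l=cv2.connectedComponents(m.astype(np.uint8)); return (l==l[v,u])&m
def rect(p):
    r=cv2.minAreaRect((p[:,:2]*1000).astype(np.float32)); return np.round(r[0],1),np.round(r[1],1),round(r[2],1)
def circ(p):
    (x,y),r=cv2.minEnclosingCircle((p[:,:2]*1000).astype(np.float32)); return round(x,1),round(y,1),round(r,1),len(p)
if __name__=="__main__":
    w=comp((z>.006)&(z<.1)&(img.sum(2)>400)&(abs(uu-372)<45)&(abs(vv-255)<35),372,255)
    print("whale all",rect(W[w])); 
    p=W[w]; a=np.radians(64.5)
    e=np.array([np.cos(a),np.sin(a)])
    top=p[p[:,2]>.03]; print("top",rect(top),np.percentile(top[:,2],[10,50,90]))
    s=(p[:,:2]-p[:,:2].mean(0))@e; t=(p[:,:2]-p[:,:2].mean(0))@[-e[1],e[0]]
    print("mean",p.mean(0))
    for k in np.arange(-110,100,12): 
        q=(s>k/1e3)&(s<=(k+12)/1e3)
        if q.any(): print(k,q.sum(),(t[q].min()*1e3).round(),(t[q].max()*1e3).round(),np.median(p[q,2]).round(3))
    for n,u,v,h in(("neck",132,223,.343),("elbow",243,172,.300),("post",172,80,.300)):
        m=(z>h)&(np.hypot(uu-u,vv-v)<14)
        print(n,circ(W[m]),np.median(W[m],0).round(4))
E
python3 plan.py
```

```text
whale all (array([ 417.8, -241.5]), array([182.7,  44.5]), 63.3)
top (array([ 422.2, -240. ]), array([171.6,  40. ]), 61.0) [0.03132224 0.03455183 0.03805839]
mean [ 0.41992235 -0.23696267  0.03198917]
-98 13 -19.0 22.0 0.027
-86 68 -21.0 24.0 0.028
-74 36 -19.0 21.0 0.028
-62 28 -9.0 11.0 0.029
-50 52 -16.0 18.0 0.034
-38 51 -16.0 17.0 0.034
-26 55 -18.0 17.0 0.035
-14 55 -18.0 17.0 0.034
-2 53 -18.0 16.0 0.035
10 58 -18.0 15.0 0.035
22 52 -18.0 15.0 0.034
34 55 -18.0 15.0 0.035
46 53 -20.0 15.0 0.035
58 57 -24.0 14.0 0.033
70 45 -19.0 11.0 0.028
82 19 -13.0 9.0 0.024
neck (492.5, 340.1, 19.0, 274) [0.4929 0.3396 0.349 ]
elbow (609.4, 118.0, 23.9, 172) [0.6071 0.11   0.3043]
post (808.3, 261.5, 23.9, 199) [0.8109 0.2653 0.3086]
```

Run:
```python
import numpy as np
N0=np.array([492.5,340.]);N1=np.array([593.5,61.]);P=np.array([813,267.])
def yaw(N):
    d=P-N;L=np.hypot(*d);h=np.sqrt(260**2-(L/2)**2);E=(N+P)/2+h*np.array([d[1],-d[0]])/L
    return np.arctan2(*(E-N)[::-1]),E
y0=yaw(N0)[0];print(yaw(N0),yaw(N1))
k=30;s=np.arange(k+1)/k
prev=None
for i,t in enumerate(s):
    N=N0+(N1-N0)*t; b=i//10*10
    B=N0+(N1-N0)*((i-1)//10*10/k if i else 0)
    print(i,"from callstart",(N-B).round(1),round(yaw(N)[0]-yaw(B)[0],3))
```

```text
(np.float64(-1.1104437373640321), array([608.00864468, 107.06706329])) (np.float64(-0.199742187750294), array([848.33061881,   9.41167073]))
0 from callstart [0. 0.] 0.0
1 from callstart [ 3.4 -9.3] 0.013
2 from callstart [  6.7 -18.6] 0.027
3 from callstart [ 10.1 -27.9] 0.043
4 from callstart [ 13.5 -37.2] 0.06
5 from callstart [ 16.8 -46.5] 0.079
6 from callstart [ 20.2 -55.8] 0.099
7 from callstart [ 23.6 -65.1] 0.121
8 from callstart [ 26.9 -74.4] 0.144
9 from callstart [ 30.3 -83.7] 0.169
10 from callstart [ 33.7 -93. ] 0.195
11 from callstart [ 3.4 -9.3] 0.028
12 from callstart [  6.7 -18.6] 0.056
13 from callstart [ 10.1 -27.9] 0.086
14 from callstart [ 13.5 -37.2] 0.118
15 from callstart [ 16.8 -46.5] 0.15
16 from callstart [ 20.2 -55.8] 0.184
17 from callstart [ 23.6 -65.1] 0.218
18 from callstart [ 26.9 -74.4] 0.254
19 from callstart [ 30.3 -83.7] 0.29
20 from callstart [ 33.7 -93. ] 0.327
21 from callstart [ 3.4 -9.3] 0.038
22 from callstart [  6.7 -18.6] 0.076
23 from callstart [ 10.1 -27.9] 0.114
24 from callstart [ 13.5 -37.2] 0.153
25 from callstart [ 16.8 -46.5] 0.192
26 from callstart [ 20.2 -55.8] 0.231
27 from callstart [ 23.6 -65.1] 0.271
28 from callstart [ 26.9 -74.4] 0.31
29 from callstart [ 30.3 -83.7] 0.349
30 from callstart [ 33.7 -93. ] 0.389
```

Emit:
{"fn": "jog_arm", "kwargs": {"motion": [[[10, 10, 40], [0, 0, 0]], [[30, 25, 80], [0, 0, 0]], [[55, 50, 112], [0, 0, 0]], [[75, 80, 130], [0, 0, 0]], [[95, 115, 140], [0, 0, 0]], [[115, 150, 144], [0, 0, 0]], [[135, 185, 144], [0, 0, 0]], [[155, 220, 144], [0, 0, 0]], [[170, 257, 144], [0, 0, 0]], [[185, 295, 144], [0, 0, 0]], [[200, 333, 144], [0, 0, 0]], [[210, 373, 144], [0, 0, 0]]], "claw": 1, "newtons": 30}}

```text
time_s: 1.1
tool_pos: [0.4205, -0.2415, 0.3599]
ee_rot: [0.986, 0.164, -0.0, -0.0]
ft_force: [0.6, 0.2, -0.0]
opening: 0.0938
grasp_force: 0.0
```

Run:
```python
from h import *
c=camera("wrist");W=cloud(c);cv2.imwrite("pics/w1.png",c["img"]);np.savez("w1.npz",W=W,img=c["img"])
s=read_state();print(s["joint_pos"],s["tool_pos"],s["ee_rot"])
print((-c["R"].T@c["t"]).round(3))
z=W[...,2];m=(z>.012)&(z<.06)&(c["img"].sum(2)>330)&(np.abs(W[...,0]-.42)<.14)&(np.abs(W[...,1]+.23)<.14)
n,l,st,ce=cv2.connectedComponentsWithStats(m.astype(np.uint8))
for i in range(1,n):
    if st[i,4]>800:
        p=W[l==i];r=cv2.minAreaRect((p[:,:2]*1000).astype(np.float32));print(st[i],r,np.median(p[:,2]),p.mean(0))
        b=p[p[:,2]>.0345];print(cv2.minAreaRect((b[:,:2]*1000).astype(np.float32)) if len(b) else 0)
```

```text
[-0.74680721 -0.24096143  1.78617585  0.00374836  1.59782868  0.48780962] [ 0.42189604 -0.23571964  0.36050979] [ 0.98589591  0.16734759  0.00104248 -0.00171736]
[ 0.497 -0.216  0.53 ]
[ 290   66   87   84 1628] ((532.47021484375, -285.6960144042969), (164.75949096679688, 23.982667922973633), 63.50956344604492) 0.01784483590215643 [ 0.52763995 -0.2925772   0.01953339]
0
[ 235  119   95   98 2555] ((419.7508544921875, -239.75241088867188), (173.83248901367188, 45.2642822265625), 62.89681625366211) 0.036356858274114265 [ 0.42197267 -0.23842826  0.03492961]
((424.1711730957031, -232.3355712890625), (117.96026611328125, 32.303504943847656), 62.693138122558594)
```

Emit:
{"fn": "jog_arm", "kwargs": {"motion": [[[10, 38, 10], [0, 0, 0]], [[20, 77, 25], [0, 0, 0]], [[30, 116, 40], [0, 0, 0]], [[38, 156, 50], [0, 0, 0]], [[46, 196, 50], [0, 0, 0]], [[52, 237, 50], [0, 0, 0]], [[58, 278, 50], [0, 0, 0]], [[62, 319, 50], [0, 0, 0]], [[66, 360, 50], [0, 0, 0]], [[68, 400, 50], [0, 0, 0]], [[70, 440, 50], [0, 0, 0]], [[71, 480, 50], [0, 0, 0]]]}}

```text
time_s: 2.15
tool_pos: [0.4907, 0.2385, 0.41]
ee_rot: [0.986, 0.164, -0.0, 0.0]
ft_force: [-0.2, -1.0, 0.7]
opening: 0.0942
grasp_force: 0.0
```

Emit:
{"fn": "jog_arm", "kwargs": {"motion": [[[0, 40, 0], [0, 0, 0]], [[1, 75, 0], [0, 0, 0]], [[1, 96, 0], [0, 0, 0]], [[1, 101, 0], [0, 0, 0]], [[1, 101, 0], [0, 0, 0]]]}}

```text
time_s: 2.57
tool_pos: [0.4918, 0.3383, 0.4096]
ee_rot: [0.986, 0.165, -0.001, 0.0]
ft_force: [-0.7, -1.0, 0.2]
opening: 0.0938
grasp_force: 0.0
```

Run:
```python
from h import *
c=camera("wrist");W=cloud(c);cv2.imwrite("pics/w2.png",c["img"])
s=read_state();print(s["joint_pos"],s["tool_pos"])
z=W[...,2];m=(z>.343)&(z<.357)&(np.hypot(W[...,0]-.492,W[...,1]-.34)<.04)
p=W[m];print(len(p),cv2.minEnclosingCircle((p[:,:2]*1000).astype(np.float32)) if len(p) else 0,p.mean(0) if len(p) else 0)
```

```text
[ 4.11128752e-01  3.24347893e-02  1.44719036e+00 -5.42548767e-04
  1.66310665e+00  1.65150197e+00] [0.49201802 0.33718431 0.40990571]
2091 ((492.28265380859375, 340.3212890625), 18.97789192199707) [0.49358397 0.34063082 0.35109281]
```

View pics/w2.png

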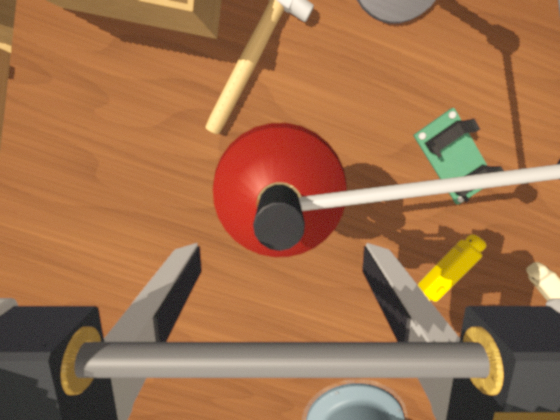

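The wrist view shows the neck top at (280,220), centred between the open fingers. I'll descend and grip.

Emit:
{"fn": "jog_arm", "kwargs": {"motion": [[[0, 1, -25], [0, 0, 0]], [[0, 1, -50], [0, 0, 0]], [[0, 1, -70], [0, 0, 0]], [[0, 1, -84], [0, 0, 0]], [[0, 1, -89], [0, 0, 0]], [[0, 1, -89], [0, 0, 0]]]}}

```text
time_s: 3.12
tool_pos: [0.4919, 0.3373, 0.3204]
ee_rot: [0.987, 0.163, -0.001, 0.0]
ft_force: [-0.2, -0.4, -0.4]
opening: 0.0937
grasp_force: 0.0
```

Emit:
{"fn": "jog_arm", "kwargs": {"motion": [[[0, 0, 0], [0, 0, 0]], [[0, 0, 0], [0, 0, 0]], [[0, 0, 0], [0, 0, 0]], [[0, 0, 0], [0, 0, 0]], [[0, 0, 0], [0, 0, 0]], [[0, 0, 0], [0, 0, 0]], [[0, 0, 0], [0, 0, 0]], [[0, 0, 0], [0, 0, 0]]], "claw": -0.4, "newtons": 35}}

```text
time_s: 3.78
tool_pos: [0.4921, 0.3385, 0.3215]
ee_rot: [0.986, 0.164, -0.0, 0.0]
ft_force: [-0.1, 0.3, -0.8]
opening: 0.0442
grasp_force: 0.0
```

Emit:
{"fn": "jog_arm", "kwargs": {"motion": [[[0, 0, 0], [0, 0, 0]], [[0, 0, 0], [0, 0, 0]], [[0, 0, 0], [0, 0, 0]], [[0, 0, 0], [0, 0, 0]]], "claw": -0.8}}

```text
time_s: 4.12
tool_pos: [0.4913, 0.3392, 0.3214]
ee_rot: [0.986, 0.165, -0.001, -0.001]
ft_force: [-4.8, 3.7, -0.1]
opening: 0.0375
grasp_force: 35.0
```

Gripped: opening 37.5 mm, 35 N. First third of the swing.

Emit:
{"fn": "jog_arm", "kwargs": {"motion": [[[3, -9, 0], [0, 0, 0.013]], [[7, -19, 0], [0, 0, 0.027]], [[10, -28, 0], [0, 0, 0.043]], [[13, -37, 0], [0, 0, 0.06]], [[17, -47, 0], [0, 0, 0.079]], [[20, -56, 0], [0, 0, 0.099]], [[24, -65, 0], [0, 0, 0.121]], [[27, -74, 0], [0, 0, 0.144]], [[30, -84, 0], [0, 0, 0.169]], [[34, -93, 0], [0, 0, 0.195]]]}}

```text
time_s: 4.95
tool_pos: [0.5251, 0.2457, 0.3214]
ee_rot: [0.965, 0.261, -0.001, -0.001]
ft_force: [-6.1, 2.2, 1.0]
opening: 0.0376
grasp_force: 35.0
```

Emit:
{"fn": "jog_arm", "kwargs": {"motion": [[[3, -9, 0], [0, 0, 0.028]], [[7, -19, 0], [0, 0, 0.056]], [[10, -28, 0], [0, 0, 0.086]], [[13, -37, 0], [0, 0, 0.118]], [[17, -47, 0], [0, 0, 0.15]], [[20, -56, 0], [0, 0, 0.184]], [[24, -65, 0], [0, 0, 0.218]], [[27, -74, 0], [0, 0, 0.254]], [[30, -84, 0], [0, 0, 0.29]], [[34, -93, 0], [0, 0, 0.327]]]}}

```text
time_s: 5.78
tool_pos: [0.5598, 0.1524, 0.3214]
ee_rot: [0.91, 0.414, -0.0, -0.001]
ft_force: [-1.7, 3.8, -0.1]
opening: 0.0373
grasp_force: 35.0
```

Emit:
{"fn": "jog_arm", "kwargs": {"motion": [[[3, -9, 0], [0, 0, 0.038]], [[7, -19, 0], [0, 0, 0.076]], [[10, -28, 0], [0, 0, 0.114]], [[13, -37, 0], [0, 0, 0.153]], [[17, -47, 0], [0, 0, 0.192]], [[20, -56, 0], [0, 0, 0.231]], [[24, -65, 0], [0, 0, 0.271]], [[27, -74, 0], [0, 0, 0.31]], [[30, -84, 0], [0, 0, 0.349]], [[33, -93, 0], [0, 0, 0.389]], [[33, -93, 0], [0, 0, 0.389]]]}}

```text
time_s: 6.7
tool_pos: [0.5934, 0.0578, 0.3214]
ee_rot: [0.814, 0.581, -0.0, 0.001]
ft_force: [0.6, -0.6, -0.3]
opening: 0.0373
grasp_force: 35.0
```

Run:
```python
from h import *
s=read_state();print(s["joint_pos"],s["tool_pos"],s["ft_force"],s["opening"])
c=camera("top");W=cloud(c);cv2.imwrite("pics/t3.png",c["img"]);
c2=camera("side");cv2.imwrite("pics/s3.png",c2["img"])
```

```text
[-9.21387476e-02  5.28267854e-02  1.58166910e+00 -1.51034745e-03
  1.50708222e+00  2.38389520e-01] [0.59344149 0.0578382  0.32140613] [ 0.56856862 -0.59681366 -0.30694918] 0.037344141587305514
```

View pics/s3.png

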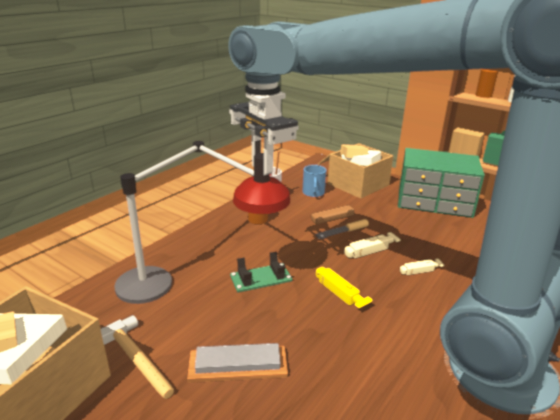

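The lamp hangs over the cradle: shade at (262,198), cradle at (262,277) in the side view. Next I'll measure the cradle and the shade from this view.

Run:
```python
from h import *
d=np.load("top0.npz")
def go(img,W,n):
    B,G,R=[img[...,i].astype(int) for i in range(3)]; z=W[...,2]
    near=np.hypot(W[...,0]-.593,W[...,1]-.061)<.12
    m=(G>R+15)&(z>.003)&(z<.02)&near
    p=W[m];print(n,"green",len(p),cv2.minAreaRect((p[:,:2]*1000).astype(np.float32)))
    m=(z>.05)&(z<.06)&near
    p=W[m];print(n,"saddletops",len(p),cv2.minAreaRect((p[:,:2]*1000).astype(np.float32)),np.median(p[:,2]))
go(d["img"],d["W"],"top0")
c=camera("side");W=cloud(c);go(c["img"],W,"side")
i=c["img"].astype(int);near=np.hypot(W[...,0]-.593,W[...,1]-.061)<.1
m=(i[...,2]>90)&(i[...,1]<50)&near&(W[...,2]>.232)&(W[...,2]<.3);p=W[m]
from scipy.optimize import least_squares
f=lambda q:np.hypot(p[:,0]-q[0],p[:,1]-q[1])-np.interp(p[:,2],[.235,.29],[q[2],q[3]])
r=least_squares(f,[.593,.06,.07,.0225],loss="soft_l1",f_scale=.003);print("shade side",len(p),r.x,p[:,2].min(),np.abs(r.fun).mean())
```

```text
top0 green 798 ((592.7808227539062, 61.45172119140625), (148.20541381835938, 73.90631866455078), 54.95609664916992)
top0 saddletops 75 ((592.4403686523438, 61.97492980957031), (108.66443634033203, 72.8466796875), 55.357276916503906) 0.052386862888290864
side green 693 ((590.023681640625, 65.70088958740234), (148.81765747070312, 78.62683868408203), 57.636539459228516)
side saddletops 70 ((591.3089599609375, 64.91956329345703), (109.62537384033203, 75.72000885009766), 54.30436325073242) 0.052460908257994675
shade side 567 [0.59269144 0.06146418 0.07578573 0.03664717] 0.2354689808870393 0.003515874052028646
```

Emit:
{"fn": "jog_arm", "kwargs": {"motion": [[[-1, 2, 0], [0, 0, -0.01]], [[-1, 3, 0], [0, 0, -0.015]], [[-1, 3, 0], [0, 0, -0.015]], [[-1, 3, 0], [0, 0, -0.015]], [[-1, 3, 0], [0, 0, -0.015]]]}}

```text
time_s: 7.27
tool_pos: [0.592, 0.0628, 0.3214]
ee_rot: [0.818, 0.575, 0.0, -0.0]
ft_force: [0.7, -0.2, 0.4]
opening: 0.0378
grasp_force: 35.0
```

Emit:
{"fn": "jog_arm", "kwargs": {"motion": [[[0, 0, 0], [0, 0, 0]], [[0, 0, 0], [0, 0, 0]], [[0, 0, 0], [0, 0, 0]], [[0, 0, 0], [0, 0, 0]], [[0, 0, 0], [0, 0, 0]], [[0, 0, 0], [0, 0, 0]], [[0, 0, 0], [0, 0, 0]], [[0, 0, 20], [0, 0, 0]], [[0, 0, 45], [0, 0, 0]], [[0, 0, 70], [0, 0, 0]], [[0, 0, 85], [0, 0, 0]], [[0, 0, 90], [0, 0, 0]]], "claw": 0.5}}

```text
time_s: 8.27
tool_pos: [0.5929, 0.0624, 0.4151]
ee_rot: [0.818, 0.575, 0.002, 0.002]
ft_force: [0.3, -1.0, 0.5]
opening: 0.0702
grasp_force: 0.0
```

Run:
```python
from h import *
c=camera("wrist");W=cloud(c)
s=read_state();print(s["joint_pos"],s["tool_pos"],s["ee_rot"])
z=W[...,2];m=(z>.343)&(z<.357)&(np.hypot(W[...,0]-.592,W[...,1]-.06)<.04)
p=W[m];print(len(p),cv2.minEnclosingCircle((p[:,:2]*1000).astype(np.float32)),p.mean(0))
m=(z>.05)&(z<.06)&(np.hypot(W[...,0]-.592,W[...,1]-.06)<.12);print(m.sum())
```

```text
[-8.52128684e-02  2.75308998e-02  1.44434297e+00  4.53072732e-05
  1.66504697e+00  2.59854627e-01] [0.59283053 0.06238281 0.41440787] [0.81800024 0.57521314 0.00180398 0.00148412]
2001 ((591.8981323242188, 63.71647644042969), 18.88900375366211) [0.59223082 0.06489415 0.3510374 ]
0
```

```bash
cat >> h.py <<'E'
from scipy.spatial.transform import Rotation as Ro
def want(psi,phi):  # tool x yaw psi at tool-down, tilted phi so tool z leans toward psi
    X=np.array([np.cos(psi),np.sin(psi),0]);Y=np.array([np.sin(psi),-np.cos(psi),0]);Z=np.array([0,0,-1.])
    return Ro.from_rotvec(phi*Y)*Ro.from_matrix(np.c_[X,Y,Z])
E
python3 - <<'E'
from h import *
for phi in (.5,.785,.87):
    for y0 in (1.226,): print(phi,(want(1.096,phi)*want(y0,0).inv()).as_rotvec().round(3), want(1.096,phi).as_matrix()[:,2].round(3))
E
```

```text
0.5 [ 0.459 -0.199 -0.127] [ 0.219  0.426 -0.878]
0.785 [ 0.72  -0.313 -0.123] [ 0.323  0.629 -0.707]
0.87 [ 0.798 -0.347 -0.122] [ 0.349  0.68  -0.645]
```

Emit:
{"fn": "jog_arm", "kwargs": {"motion": [[[-15, -30, 0], [0, 0, -0.04]], [[-30, -66, 0], [0, 0, -0.09]], [[-48, -103, 0], [0, 0, -0.13]], [[-66, -140, 0], [0, 0, -0.13]], [[-84, -175, 0], [0, 0, -0.13]], [[-102, -210, 0], [0, 0, -0.13]], [[-120, -245, 0], [0, 0, -0.13]], [[-140, -275, 0], [0, 0, -0.13]], [[-155, -290, 0], [0, 0, -0.13]], [[-155, -290, 0], [0, 0, -0.13]]], "claw": 1}}

```text
time_s: 9.15
tool_pos: [0.4349, -0.2299, 0.4097]
ee_rot: [0.855, 0.519, -0.001, -0.001]
ft_force: [1.2, 0.2, 0.3]
opening: 0.0937
grasp_force: 0.0
```

Emit:
{"fn": "jog_arm", "kwargs": {"motion": [[[0, 0, 0], [0.087, -0.045, 0]], [[0, 0, 0], [0.174, -0.09, 0]], [[0, 0, 0], [0.262, -0.135, 0]], [[0, 0, -10], [0.349, -0.18, 0]], [[0, 0, -20], [0.436, -0.224, 0]], [[0, 0, -30], [0.523, -0.269, 0]], [[0, 0, -40], [0.61, -0.314, 0]], [[0, 0, -50], [0.698, -0.359, 0]], [[0, 0, -50], [0.698, -0.359, 0]], [[0, 0, -50], [0.698, -0.359, 0]], [[0, 0, -50], [0.698, -0.359, 0]]]}}

```text
time_s: 10.07
tool_pos: [0.4376, -0.2271, 0.362]
ee_rot: [0.789, 0.482, 0.326, -0.199]
ft_force: [0.6, 0.2, -0.3]
opening: 0.094
grasp_force: 0.0
```

```bash
cat > kin.py <<'E'
from h import *
from scipy.optimize import least_squares
# model: q1 yaw, lateral offset y0, q2,q3 pitch, q4 forearm roll, q5 pitch, q6 tool roll
def fk(q,p):
    h,a,L1,L2,Lt,y0,d,w=p
    rz=lambda t:Ro.from_euler("z",t);ry=lambda t:Ro.from_euler("y",t)
    R=rz(q[0]);P=np.array([0,0,h])+R.apply([a,y0,0])
    R=R*ry(q[1]);P=P+R.apply([0,0,L1]);R=R*ry(q[2]);P=P+R.apply([d,0,L2])
    R=R*rz(q[3])*ry(q[4]);Wc=P+R.apply([w,0,0]);T=P+R.apply([w,0,Lt]);R=R*rz(q[5])
    return T,R,P
D=[([-1.415,.245,1.558,0,1.339,-.174],[.211,-.615,.216]),
([-0.74680721,-0.24096143,1.78617585,0.00374836,1.59782868,0.48780962],[0.42189604,-0.23571964,0.36050979]),
([.411129,.0324348,1.44719,-.00054,1.663107,1.6515],[.492018,.337184,.409906]),
([-.0921387,.0528268,1.581669,-.00151,1.507082,.23839],[.5934415,.0578382,.3214061]),
([-.0852129,.0275309,1.444343,0,1.665047,.25985],[.5928305,.0623828,.4144079])]
E
python3 - <<'E'
from kin import *
s=read_state();print(s["joint_pos"].__repr__(),s["tool_pos"],s["ee_rot"])
D.append((s["joint_pos"],s["tool_pos"]))
f=lambda p:np.concatenate([fk(q,p)[0]-t for q,t in D])
r=least_squares(f,[.3,0,.45,.45,.3,.11,0,0]);print(r.x.round(4),np.abs(f(r.x)).round(4)[-6:],np.abs(f(r.x)).max())
q=s["joint_pos"];Rm=Ro.from_quat(s["ee_rot"]).as_matrix();print(Rm.round(3));print(fk(q,r.x)[1].as_matrix().round(3))
E
```

```text
array([-1.06011389, -0.09224992,  1.79193424,  0.66280689,  1.87070382,
       -0.52625945]) [ 0.43760401 -0.22712836  0.36204616] [ 0.78874077  0.4819959   0.32573867 -0.1986511 ]
[ 2.726e-01 -6.000e-04  4.202e-01  5.699e-01  2.691e-01  1.127e-01
  6.570e-02  5.000e-04] [0.     0.0001 0.     0.0001 0.     0.    ] 0.0003441297527961851
[[ 0.323  0.89   0.322]
 [ 0.631 -0.456  0.627]
 [ 0.705  0.001 -0.709]]
[[-0.89   0.323  0.322]
 [ 0.456  0.631  0.627]
 [-0.001  0.705 -0.709]]
```

The kinematic model fits to 0.3 mm and the 45° tilt works. Next I'll check the placing poses with IK while descending part-way over the whale.

Emit:
{"fn": "jog_arm", "kwargs": {"motion": [[[-2, 0, -30], [0, 0, 0]], [[-5, -1, -65], [0, 0, 0]], [[-8, -1, -100], [0, 0, 0]], [[-10, -1, -135], [0, 0, 0]], [[-11, -1, -170], [0, 0, 0]], [[-11, -1, -205], [0, 0, 0]], [[-11, -1, -235], [0, 0, 0]], [[-11, -1, -250], [0, 0, 0]], [[-11, -1, -250], [0, 0, 0]], [[-11, -1, -250], [0, 0, 0]]]}}

```text
time_s: 10.9
tool_pos: [0.427, -0.2287, 0.1125]
ee_rot: [0.788, 0.482, 0.326, -0.199]
ft_force: [-0.2, -0.9, 0.5]
opening: 0.0941
grasp_force: 0.0
```

Run:
```python
from kin import *
p=[.2726,-.0006,.4202,.5699,.2691,.1127,.0657,.0005]
lo=[-3.13,-1.02,.13,-.95,.21,-2.74];hi=[3.13,2.26,2.54,4.09,2.88,2.74]
s=read_state();print(s["tool_pos"],s["joint_pos"].round(3));q=s["joint_pos"]
F=Ro.from_euler("z",-np.pi/2)
def ik(g,psi,phi,q0):
    Rw=want(psi,phi);T=np.array(g)+.008*Rw.as_matrix()[:,2]
    f=lambda q:np.r_[fk(q,p)[0]-T,.3*((fk(q,p)[1]*F).inv()*Rw).as_rotvec()]
    r=least_squares(f,np.clip(q0,lo,hi),bounds=(lo,hi));return r.x,np.abs(r.fun).max(),T
c=np.array([.592,.0625]);e=np.array([np.cos(.963),np.sin(.963)])
for phi in(.785,.87):
  print("pick",[np.round(v,3) for v in ik([.424,-.232,.024],1.096,phi,q)])
  q0=q
  for back,zg in((.25,.2),(.25,.085),(.12,.085),(0,.085),(0,.054)):
    x,er,T=ik(np.r_[c-e*back,zg],.963,phi,q0);q0=x
    print(phi,back,zg,x.round(2),round(er,5),"TCP",T.round(4),"wrist",fk(x,p)[2].round(3))
c=camera("wrist");W=cloud(c);cv2.imwrite("pics/w4.png",c["img"]);z=W[...,2]
m=(z>.030)&(z<.06)&(np.hypot(W[...,0]-.424,W[...,1]+.232)<.12)&(c["img"].sum(2)>330)
P=W[m];print(len(P),cv2.minAreaRect((P[:,:2]*1000).astype(np.float32)) if len(P)>5 else 0)
```

```text
[ 0.42700395 -0.2286675   0.11253273] [-1.08   0.202  1.983  0.622  1.491 -0.832]
pick [array([-0.55 ,  0.09 ,  2.124,  0.092,  0.818, -2.74 ]), np.float64(0.203), array([ 0.427, -0.227,  0.018])]
0.785 0.25 0.2 [-0.56 -0.32  2.13  0.39  1.2  -2.74] 0.12405 TCP [ 0.4525 -0.1381  0.1943] wrist [ 0.404 -0.121  0.475]
0.785 0.25 0.085 [-0.49 -0.15  2.2   0.3   0.92 -2.74] 0.14552 TCP [ 0.4525 -0.1381  0.0793] wrist [ 0.417 -0.094  0.365]
0.785 0.12 0.085 [-0.31 -0.05  2.13  0.41  0.85 -2.74] 0.1179 TCP [ 0.5267 -0.0314  0.0793] wrist [ 0.458 -0.03   0.358]
0.785 0 0.085 [-0.16  0.1   2.    0.5   0.79 -2.74] 0.09597 TCP [0.5952 0.0671 0.0793] wrist [0.512 0.031 0.346]
0.785 0 0.054 [-0.15  0.16  2.    0.48  0.73 -2.74] 0.10309 TCP [0.5952 0.0671 0.0483] wrist [0.516 0.037 0.318]
pick [array([-0.564,  0.077,  2.116,  0.158,  0.852, -2.74 ]), np.float64(0.211), array([ 0.427, -0.227,  0.019])]
0.87 0.25 0.2 [-0.59 -0.34  2.14  0.46  1.21 -2.74] 0.13273 TCP [ 0.4527 -0.1377  0.1948] wrist [ 0.394 -0.126  0.476]
0.87 0.25 0.085 [-0.5  -0.17  2.21  0.36  0.93 -2.74] 0.15446 TCP [ 0.4527 -0.1377  0.0798] wrist [ 0.41  -0.096  0.37 ]
0.87 0.12 0.085 [-0.32 -0.07  2.14  0.46  0.84 -2.74] 0.12924 TCP [ 0.527  -0.031   0.0798] wrist [ 0.451 -0.03   0.361]
0.87 0 0.085 [-0.16  0.08  2.02  0.54  0.77 -2.74] 0.10923 TCP [0.5955 0.0675 0.0798] wrist [0.505 0.031 0.348]
0.87 0 0.054 [-0.15  0.14  2.01  0.53  0.72 -2.74] 0.11711 TCP [0.5955 0.0675 0.0488] wrist [0.509 0.038 0.321]
6398 ((424.8570861816406, -230.6693115234375), (149.19140625, 34.45517349243164), 62.741886138916016)
```

View pics/w4.png

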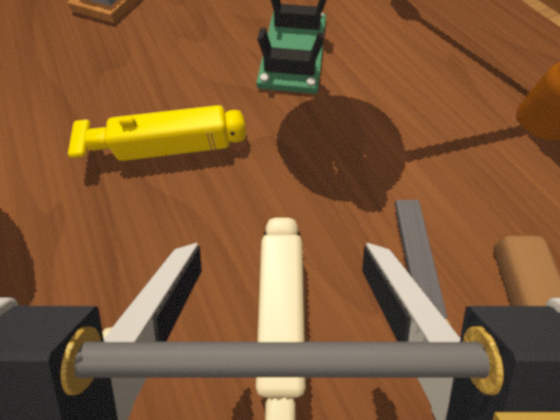

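The wrist view shows the whale at (282,310) centred and aligned between the fingers, with the cradle ahead at (293,45). I had a sign wrong in the IK script, so I'll rerun it.

```bash
cat > ik.py <<'E'
from kin import *
p=[.2726,-.0006,.4202,.5699,.2691,.1127,.0657,.0005]
lo=[-3.13,-1.02,.13,-.95,.21,-2.74];hi=[3.13,2.26,2.54,4.09,2.88,2.74]
F=Ro.from_euler("z",np.pi/2)
def ik(g,psi,phi,q0):
    Rw=want(psi,phi);T=np.array(g)+.008*Rw.as_matrix()[:,2]
    f=lambda q:np.r_[fk(q,p)[0]-T,.3*((fk(q,p)[1]*F).inv()*Rw).as_rotvec()]
    r=least_squares(f,np.clip(q0,lo,hi),bounds=(lo,hi));return r.x,np.abs(r.fun).max(),T
def elbow(q):
    return np.array([0,0,p[0]])+Ro.from_euler("z",q[0]).apply([p[1],p[5],0])+(Ro.from_euler("z",q[0])*Ro.from_euler("y",q[1])).apply([0,0,p[2]])
E
python3 - <<'E'
from ik import *
q=read_state()["joint_pos"]
c=np.array([.592,.0625]);e=np.array([np.cos(.963),np.sin(.963)])
for phi in(.785,.87):
  x,er,T=ik([.424,-.232,.024],1.096,phi,q);print("pick",x.round(2),round(er,5),T.round(4),fk(x,p)[2].round(3))
  q0=x
  for back,zg in((.25,.2),(.25,.085),(.12,.085),(0,.085),(0,.054)):
    x,er,T=ik(np.r_[c-e*back,zg],.963,phi,q0);q0=x
    print(phi,back,zg,x.round(2),round(er,5),"TCP",T.round(4),"wrist",fk(x,p)[2].round(3),"elb",elbow(x).round(2))
E
```

```text
pick [-1.08  0.39  1.98  0.64  1.34 -0.94] 0.0 [ 0.4266 -0.227   0.0183] [ 0.34  -0.397  0.208]
0.785 0.25 0.2 [-0.96 -0.11  2.13  0.73  1.48 -0.56] 0.0 TCP [ 0.4525 -0.1381  0.1943] wrist [ 0.344 -0.295  0.385] elb [0.07 0.1  0.69]
0.785 0.25 0.085 [-0.96  0.12  2.16  0.76  1.29 -0.74] 0.0 TCP [ 0.4525 -0.1381  0.0793] wrist [ 0.344 -0.295  0.269] elb [0.12 0.03 0.69]
0.785 0.12 0.085 [-0.67  0.13  2.15  0.89  1.13 -0.58] 0.0 TCP [ 0.5267 -0.0314  0.0793] wrist [ 0.418 -0.188  0.27 ] elb [0.11 0.06 0.69]
0.785 0 0.085 [-0.41  0.21  2.06  0.99  0.98 -0.43] 0.0 TCP [0.5952 0.0671 0.0793] wrist [ 0.487 -0.089  0.27 ] elb [0.12 0.07 0.68]
0.785 0 0.054 [-0.41  0.27  2.05  1.03  0.95 -0.49] 0.0 TCP [0.5952 0.0671 0.0483] wrist [ 0.487 -0.089  0.239] elb [0.15 0.06 0.68]
pick [-1.1   0.43  1.96  0.68  1.4  -0.98] 0.0 [ 0.4268 -0.2266  0.0188] [ 0.333 -0.41   0.192]
0.87 0.25 0.2 [-0.99 -0.08  2.13  0.79  1.52 -0.61] 0.0 TCP [ 0.4527 -0.1377  0.1948] wrist [ 0.336 -0.307  0.368] elb [0.08 0.09 0.69]
0.87 0.25 0.085 [-0.99  0.16  2.16  0.81  1.34 -0.8 ] 0.0 TCP [ 0.4527 -0.1377  0.0798] wrist [ 0.335 -0.307  0.253] elb [0.13 0.01 0.69]
0.87 0.12 0.085 [-0.7   0.16  2.15  0.97  1.18 -0.66] 0.0 TCP [ 0.527  -0.031   0.0798] wrist [ 0.41  -0.2    0.253] elb [0.12 0.04 0.69]
0.87 0 0.085 [-0.44  0.23  2.07  1.09  1.02 -0.53] 0.0 TCP [0.5955 0.0675 0.0798] wrist [ 0.478 -0.102  0.253] elb [0.13 0.06 0.68]
0.87 0 0.054 [-0.44  0.3   2.07  1.12  0.99 -0.6 ] 0.0 TCP [0.5955 0.0675 0.0488] wrist [ 0.478 -0.102  0.222] elb [0.16 0.05 0.67]
```

Emit:
{"fn": "jog_arm", "kwargs": {"motion": [[[0, 0, -25], [0, 0, 0]], [[0, 0, -50], [0, 0, 0]], [[0, 0, -70], [0, 0, 0]], [[0, 0, -82], [0, 0, 0]], [[0, 0, -88], [0, 0, 0]], [[0, 0, -91], [0, 0, 0]], [[0, 0, -91], [0, 0, 0]], [[0, 0, -91], [0, 0, 0]]]}}

```text
time_s: 11.62
tool_pos: [0.4268, -0.2295, 0.0217]
ee_rot: [0.789, 0.482, 0.326, -0.198]
ft_force: [-0.3, -0.1, -0.2]
opening: 0.094
grasp_force: 0.0
```

Emit:
{"fn": "jog_arm", "kwargs": {"motion": [[[0, 0, 0], [0, 0, 0]], [[0, 0, 0], [0, 0, 0]], [[0, 0, 0], [0, 0, 0]], [[0, 0, 0], [0, 0, 0]], [[0, 0, 0], [0, 0, 0]], [[0, 0, 0], [0, 0, 0]], [[0, 0, 0], [0, 0, 0]], [[0, 0, 0], [0, 0, 0]], [[0, 0, 0], [0, 0, 0]], [[0, 0, 0], [0, 0, 0]], [[0, 0, 0], [0, 0, 0]], [[0, 0, 0], [0, 0, 0]]], "claw": -0.8, "newtons": 30}}

```text
time_s: 12.62
tool_pos: [0.4261, -0.2286, 0.0204]
ee_rot: [0.789, 0.481, 0.326, -0.199]
ft_force: [-0.5, -0.1, -0.4]
opening: 0.0338
grasp_force: 30.0
```

Emit:
{"fn": "jog_arm", "kwargs": {"motion": [[[0, 0, 15], [0, 0, 0]], [[0, 0, 35], [0, 0, 0]], [[0, 0, 52], [0, 0, 0]], [[3, 10, 60], [0, 0, -0.02]], [[7, 25, 60], [0, 0, -0.05]], [[12, 45, 60], [0, 0, -0.08]], [[18, 65, 60], [0, 0, -0.11]], [[23, 80, 60], [0, 0, -0.133]], [[26, 88, 60], [0, 0, -0.133]], [[26, 88, 60], [0, 0, -0.133]], [[26, 88, 60], [0, 0, -0.133]]]}}

```text
time_s: 13.53
tool_pos: [0.4522, -0.1408, 0.0804]
ee_rot: [0.819, 0.428, 0.339, -0.177]
ft_force: [0.1, -0.8, -2.0]
opening: 0.0343
grasp_force: 30.0
```

Run:
```python
from h import *
s=read_state();print(s["tool_pos"],s["ee_rot"],s["opening"],s["joint_pos"].round(2))
c=camera("wrist");W=cloud(c);cv2.imwrite("pics/w5.png",c["img"]);z=W[...,2];im=c["img"].astype(int)
near=np.hypot(W[...,0]-.592,W[...,1]-.0625)<.12
m=(im[...,1]>im[...,2]+15)&(z>.003)&(z<.02)&near;P=W[m];print("green",len(P),cv2.minAreaRect((P[:,:2]*1000).astype(np.float32)))
m=(z>.05)&(z<.06)&near;P=W[m];print("tops",len(P),cv2.minAreaRect((P[:,:2]*1000).astype(np.float32)))
near=np.hypot(W[...,0]-.45,W[...,1]+.14)<.12
m=(im.sum(2)>330)&(z>.07)&(z<.13)&near;P=W[m];print("whale",len(P),cv2.minAreaRect((P[:,:2]*1000).astype(np.float32)))
e=np.array([np.cos(.963),np.sin(.963)])
if len(P):
    a=(P[:,:2]-[.4492,-.1428])@e
    for k in np.arange(-.06,.1,.02):
        g=(a>k)&(a<k+.02)
        if g.any():print(round(k,2),g.sum(),np.percentile(P[g,2],[10,50,90]).round(4))
    print("head end",a.max())
```

```text
[ 0.45215027 -0.14080908  0.08039607] [ 0.8188404   0.42837438  0.3386771  -0.1769    ] 0.034283820422674895 [-0.96  0.12  2.16  0.76  1.29 -0.74]
green 3180 ((590.57177734375, 59.492469787597656), (147.51971435546875, 73.86213684082031), 55.7213020324707)
tops 617 ((592.026123046875, 61.62641906738281), (111.3198013305664, 73.51136016845703), 55.8210334777832)
whale 16901 ((452.070556640625, -140.28671264648438), (144.95791625976562, 58.5881233215332), 55.457740783691406)
-0.06 1289 [0.0947 0.0965 0.0978]
-0.04 4073 [0.0961 0.0979 0.126 ]
-0.02 3906 [0.0961 0.0977 0.1124]
0.0 2791 [0.0903 0.0969 0.0979]
0.02 1880 [0.0955 0.0971 0.0979]
0.04 1293 [0.0954 0.097  0.0978]
0.06 724 [0.0895 0.0913 0.0925]
head end 0.07619894948214355
```

View pics/w5.png

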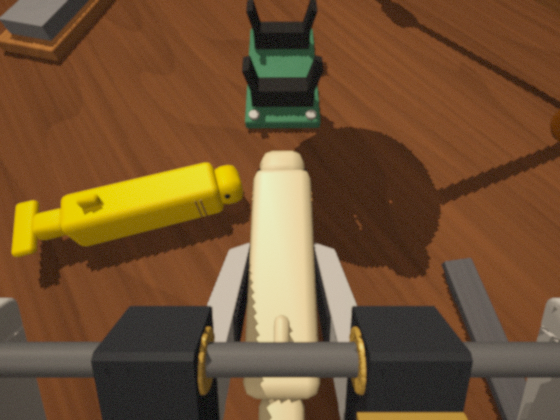

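The wrist view shows the whale level in the grip at (282,270), lined up with the cradle at (283,80). I'll slide it in under the shade.

Emit:
{"fn": "jog_arm", "kwargs": {"motion": [[[11, 16, 0], [0, 0, 0]], [[26, 37, 0], [0, 0, 0]], [[40, 57, 0], [0, 0, 0]], [[54, 78, 0], [0, 0, 0]], [[69, 98, 0], [0, 0, 0]], [[83, 119, 0], [0, 0, 0]], [[97, 140, 0], [0, 0, 0]], [[111, 160, 0], [0, 0, 0]], [[123, 177, 0], [0, 0, 0]], [[133, 191, 0], [0, 0, 0]], [[140, 201, 0], [0, 0, 0]], [[143, 205, 0], [0, 0, 0]]]}}

```text
time_s: 14.58
tool_pos: [0.5961, 0.0647, 0.0805]
ee_rot: [0.819, 0.428, 0.339, -0.177]
ft_force: [0.5, 0.0, -2.7]
opening: 0.0339
grasp_force: 30.0
```

Emit:
{"fn": "jog_arm", "kwargs": {"motion": [[[0, 0, 0], [0, 0, 0]], [[0, 0, 0], [0, 0, 0]], [[0, 0, -6], [0, 0, 0]], [[0, 0, -12], [0, 0, 0]], [[0, 0, -18], [0, 0, 0]], [[0, 0, -22], [0, 0, 0]], [[0, 0, -22], [0, 0, 0]], [[0, 0, -22], [0, 0, 0]]]}}

```text
time_s: 15.25
tool_pos: [0.5948, 0.0644, 0.0579]
ee_rot: [0.819, 0.428, 0.339, -0.177]
ft_force: [-0.5, 0.5, -1.0]
opening: 0.0339
grasp_force: 30.0
```

Run:
```python
from h import *
s=read_state();print(s["tool_pos"],s["ee_rot"],s["opening"],s["ft_force"])
c=camera("side");cv2.imwrite("pics/s6.png",cv2.resize(c["img"][150:330,180:380],None,fx=3,fy=3,interpolation=cv2.INTER_CUBIC))
c=camera("wrist");W=cloud(c);z=W[...,2];im=c["img"].astype(int);cv2.imwrite("pics/w6.png",c["img"])
near=np.hypot(W[...,0]-.592,W[...,1]-.0625)<.12
m=(im[...,1]>im[...,2]+15)&(z>.003)&(z<.02)&near;P=W[m];print("green",len(P))
e=np.array([np.cos(.963),np.sin(.963)]);n=np.array([-e[1],e[0]])
m=(im.sum(2)<170)&(z>.045)&(z<.06)&near;P=W[m][:,:2]-[.592,.062];print("dark tops",len(P))
if len(P):
  a=P@e;b=P@n
  for sg in(-1,1):
    for sn in(-1,1):
      g=(a*sg>.025)&(b*sn>.02)
      if g.sum()>5:print(sg,sn,g.sum(),np.percentile(a[g],[5,95]).round(4),np.percentile(b[g],[5,95]).round(4))
```

```text
[0.59478116 0.06443173 0.05790593] [ 0.81914168  0.42753444  0.3387219  -0.17745051] 0.03393852597667687 [-0.48438468  0.52571066 -1.0309541 ]
green 1615
dark tops 837
1 -1 495 [0.0351 0.0528] [-0.0354 -0.0276]
1 1 341 [0.0343 0.0523] [0.0273 0.0344]
```

View pics/s6.png

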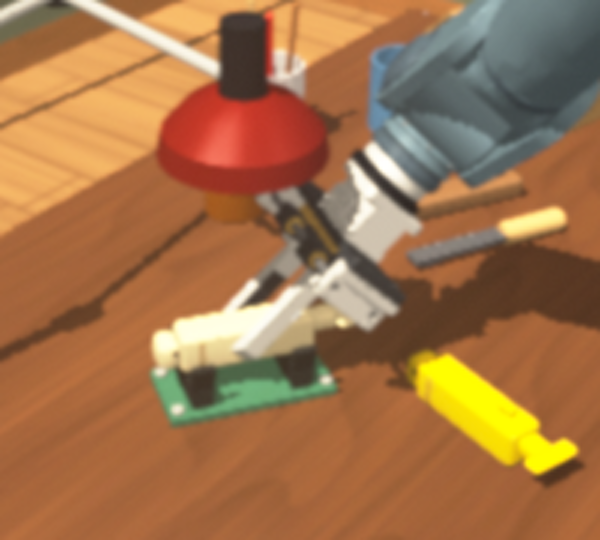

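View pics/w6.png

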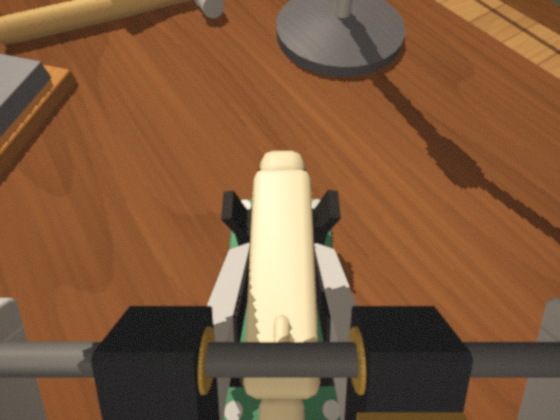

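The side view shows the whale under the shade, head at (160,345), with both saddles below it. In the wrist view it is centred between the far cheeks at (233,210) and (328,210). Now I'll lower it gently.

Emit:
{"fn": "jog_arm", "kwargs": {"motion": [[[0, 0, -2], [0, 0, 0]], [[0, 0, -4], [0, 0, 0]], [[0, 0, -6], [0, 0, 0]], [[0, 0, -7], [0, 0, 0]], [[0, 0, -8], [0, 0, 0]], [[0, 0, -8], [0, 0, 0]], [[0, 0, -8], [0, 0, 0]]]}}

```text
time_s: 15.93
tool_pos: [0.5951, 0.0645, 0.0504]
ee_rot: [0.819, 0.428, 0.339, -0.177]
ft_force: [0.1, 0.4, -1.3]
opening: 0.034
grasp_force: 30.0
```

Emit:
{"fn": "jog_arm", "kwargs": {"motion": [[[0, 0, -1], [0, 0, 0]], [[0, 0, -1], [0, 0, 0]], [[0, 0, -1], [0, 0, 0]]]}}

```text
time_s: 16.18
tool_pos: [0.5954, 0.0646, 0.0504]
ee_rot: [0.819, 0.428, 0.34, -0.177]
ft_force: [-4.3, -1.9, 5.4]
opening: 0.0337
grasp_force: 30.0
```

Contact: +5 N upward. I'll release gently, then back straight out along the tool axis.

Emit:
{"fn": "jog_arm", "kwargs": {"motion": [[[0, 0, 0], [0, 0, 0]], [[0, 0, 0], [0, 0, 0]], [[0, 0, 0], [0, 0, 0]], [[0, 0, 0], [0, 0, 0]], [[0, 0, 0], [0, 0, 0]]], "claw": 0.3}}

```text
time_s: 16.6
tool_pos: [0.5952, 0.0644, 0.0495]
ee_rot: [0.819, 0.428, 0.339, -0.177]
ft_force: [-0.4, -0.8, -0.3]
opening: 0.0606
grasp_force: 0.0
```

Emit:
{"fn": "jog_arm", "kwargs": {"motion": [[[-4, -6, 7], [0, 0, 0]], [[-12, -17, 21], [0, 0, 0]], [[-22, -31, 38], [0, 0, 0]], [[-33, -47, 57], [0, 0, 0]], [[-44, -63, 77], [0, 0, 0]], [[-55, -79, 96], [0, 0, 0]], [[-66, -95, 116], [0, 0, 0]], [[-80, -115, 135], [0, 0, 0]], [[-92, -132, 145], [0, 0, 0]], [[-100, -144, 150], [0, 0, 0]], [[-100, -144, 150], [0, 0, 0]]]}}

```text
time_s: 17.52
tool_pos: [0.495, -0.0823, 0.2013]
ee_rot: [0.82, 0.427, 0.34, -0.175]
ft_force: [-0.6, -0.7, 0.6]
opening: 0.0611
grasp_force: 0.0
```

Run:
```python
from h import *
s=read_state();print(s["time_s"],s["tool_pos"],s["ft_force"],s["opening"])
e=np.array([np.cos(.963),np.sin(.963)]);n=np.array([-e[1],e[0]])
for k in("side","wrist"):
    c=camera(k);W=cloud(c);z=W[...,2];im=c["img"].astype(int)
    cv2.imwrite(f"pics/{k}7.png",c["img"])
    near=np.hypot(W[...,0]-.592,W[...,1]-.0625)<.12
    m=(im.sum(2)>330)&(im[...,0]>90)&(z>.04)&(z<.085)&near;P=W[m]
    r=cv2.minAreaRect((P[:,:2]*1000).astype(np.float32));print(k,len(P),r,np.percentile(P[:,2],[50,90]).round(4))
    a=(P[:,:2]-[.592,.062])@e;b=(P[:,:2]-[.592,.062])@n;print("along",np.percentile(a,[0,1,99,100]).round(4),"lat",np.percentile(b,[1,99]).round(4))
c=camera("top");W=cloud(c);z=W[...,2]
m=(z>.343)&(z<.357)&(np.hypot(W[...,0]-.592,W[...,1]-.063)<.03);P=W[m];print("neck",len(P),cv2.minEnclosingCircle((P[:,:2]*1000).astype(np.float32)) if len(P) else 0)
```

```text
17.5167 [ 0.49502537 -0.08232939  0.20133728] [-0.61963773 -0.7326291   0.5541459 ] 0.06110614333671866
side 872 ((589.534423828125, 56.661659240722656), (174.10203552246094, 69.26724243164062), 56.17755126953125) [0.0587 0.0654]
along [-0.0931 -0.0906  0.0793  0.0811] lat [-0.0301  0.0284]
wrist 3650 ((580.9259643554688, 56.691253662109375), (173.2841339111328, 52.19029998779297), 57.70323944091797) [0.0663 0.068 ]
along [-0.0964 -0.0957  0.0703  0.076 ] lat [-0.0204  0.0194]
neck 253 ((592.05810546875, 64.25560760498047), 18.88888168334961)
```

View pics/wrist7.png

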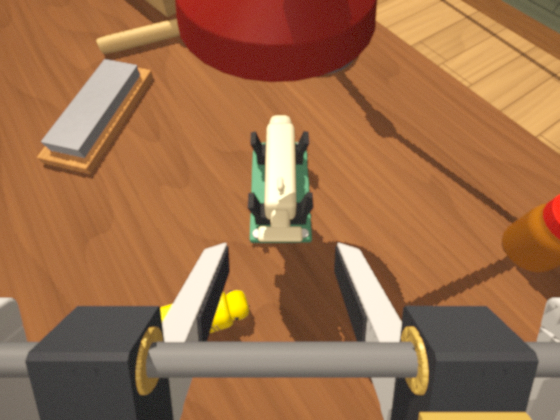

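The whale lies in both saddles at (280,175), spanning about −96 to +79 mm with its top at 66 mm, as it should. The neck is within 2 mm of the cradle centre.

```bash
python3 -c "
from bench import hand_in;print(hand_in())"
```

```text
the job is handed in; nothing more can be done
None
```

I swung the lamp over the cradle and let it go (neck within about 2 mm of centre), laid the bone whale belly down in both saddles under the shade, and handed the job in at about 17.7 s; no verdict was returned.

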